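# Rock the key and leave the crate's lid locked

## Task

Lock the lid of the low crate, the one with the rack of slots, not the taller tea box. Hold its key and turn it gently clockwise, so that the lock's tongue swings under the brass keeper and on to some 30 degrees past it, then ease it back anticlockwise until the tongue points straight under the middle of the keeper, and let go. Leave the key of the tea box as it is.

Things in the scene. Friction and masses are not known exactly. Their poses are not given: they have to be found in the camera images.
- crate: Low wooden crate, fixed: 310 mm along x, 160 along y, 86 high; plain lid on its -x half, rack of four open slots with two jars (95 mm tops) on its +x half. Origin on the marble below the edge where lid and rack meet. The brass keeper (30 mm wide) stands at the meeting edge, in the middle, straight to +x of the key. Beside it stands a taller tea box (200 x 160 x 145 mm high, no rack) with an identical lock and key.
- crate_key_grip (a point): Centre of the crate key's flat upright steel bow (52 mm long, 9 thick, 28 high), on its vertical turning axis, 40 mm above the lid, 126 above the marble, 75 mm to the crate's -x from its origin. Turns with the key: x along the bow towards the tongue's end, y through its thickness, z up. Under the bow only a 10 mm shaft and the lock's metal up to 15 mm above the lid.
- crate_key (a joint): Angle of that key, rad, growing anticlockwise seen from above. The lock's flat steel tongue (85 mm reach, 16 wide, lying low over the lid) turns with it, always in line with the bow. 0: tongue and bow along the crate's +x, tongue under the middle of the keeper. Starts at 0.45 to 0.8; stops at -0.85 and 0.9. Stiff (0.06 N m), stays where it is left.
- tea_key (a joint): Angle of the taller tea box's key, rad, same sense; starts at 0.5 to 0.6. Not to be turned.

How it is judged:
By the outcome, as a careful person would: the job done as asked, in the order asked, and still so for the second after the job is handed in, with the robot touching nothing.
It also fails if it takes over 40 s, if anything falls off the work surface, if the arm or the gripper's body presses on something with over 40 N, if the wrist force passes 120 N, or if a joint passes its speed limit or range.

## Robot

A 7-joint arm with a two-finger parallel gripper is mounted at the origin on the work surface. World frame = base frame: x ahead of the robot, y to its left, z up, the work surface at z = 0. Lengths are in m, angles in rad, forces in N, time in s.
With the tool pointing down it reaches from about 0.4 to 0.85 m from the base axis. Payload 4.5 kg.
Tool frame: the origin (TCP) lies at the very end of the fingers, on their centre line; the grasp point (between the pads) lies 19 mm behind it; z points along the fingers, x is the direction in which the jaws open and shut, and the axes are right-handed (so a half turn about z gives the same grasp; the last joint's range is limited). The gripper opens to 88 mm and grips with 3 to 60 N. Pads are 18 mm wide; open, the fingers measure 123 mm over their backs; the gripper's body (75 mm by 187 mm) begins 45 mm behind the grasp point.
Start: joints at [-1.079, 0.689, -0.195, 1.565, 0.157, 0.902, -0.215], TCP at [0.276, 0.561, 0.239] pointing down, gripper open.
Joint ranges: [-3.01, 3.01], [-0.46, 2.08], [-1.47, 1.51], [0.13, 2.56], [-1, 4.14], [0.04, 2.09], [-2.66, 2.66]. Speed limits (rad/s): [2.57, 2.57, 3.14, 3.14, 3.14, 3.14, 3.14].

## Interface

Orientations are given as [roll, pitch, yaw] about the fixed x, y, z axes, in that order (R = Rz(yaw) Ry(pitch) Rx(roll)).
In Python, from station import env gives the robot as it stands.
- The arm moves only by the shell command python3 -m inch 'ROWS' [FORCE]. ROWS is JSON, one flat list of numbers, 5 for each row, row after row: the finger opening in cm, from 0 to 8.81, then the shift along the world's x, y, z in cm, then the turn about the world's z in rad. A call has 1 to 12 rows; each row is the pose to reach, as a shift and turn from the pose commanded when the call began; what a row does not reach only later rows make up. A row lasts 1/10 s, in which the tool goes at most 50 mm and 8.59 degrees, less where a joint would pass 70% of its speed; a pose out of reach is approached as far as the arm can. A call with a gripper value outside its range is refused whole. The fingers move at their own pace and stop on an object; FORCE is the grip in N (left out, the last holds). Time passes only in rows, so rows that repeat a pose let the fingers close. It gives the time, the measured TCP pose, the force and the opening at its end, in the units of the state.
- env.sense(): the state, without advancing time (a new reading comes with each control period).
- env.read_camera(name): name is "scene" or "top"; returns the picture (480x640x3 uint8, red, green, blue); there is no depth.
- env.camera_model(name): a dict with "intrinsics" (3x3 intrinsics, pixels), "distortion" ([k1, k2, p1, p2, k3] as OpenCV has them; the pictures are not rectified), "camera_from_world" (4x4, takes a point from world to camera coordinates). Camera axes: x right, y down, z forward; pixel columns grow to the right and rows downward; lengths in m; the calibration is good to about 2 mm. A picture is of the moment at which its call begins. camera_model takes no time and is no camera call.
- env.finish_job(): hands the job in, once; it reports no verdict.
Trained networks look in the newest picture that a camera, given by its name, has taken for a name from the list of things; names that differ only in an ending like _2 or _b are one class to them, and where a whole thing is asked for, a point or a joint stands for the part that bears it (a point fixed in the world has none). Each returns a list of dicts, best first, with "conf" (0 to 1); they miss things now and then, are a little off and sometimes report something else, mostly with a low value. They report only what shows in the picture. A call takes as long as a camera call.
- env.trace(camera, target): "mask" (480x640 bool, what is visible of it).
- env.mark_of(camera, target): "location" ([x, y, z] in m, in world coordinates, good to about 4 mm: a listed point, or the origin of a listed thing).
The state is a dict: "time_s": time; "qpos": joint angles; "joint_vel": joint speeds; "joint_efforts": joint torques, N m; "tool_pos": TCP position; "tool_rot": TCP orientation; "force": force on the tool from outside, world axes, zero at the start; "moment": the same for the moment, N m; "opening": finger opening in m.
Only numpy, scipy, OpenCV 4.12 (cv2) and the standard library are available. Lean on these libraries where they do the work, as an engineer would, in place of code of your own. Each camera call takes 0.05 s, during which the arm holds its last target.

## Working session

There is one attempt and no reset: what is moved stays moved. The work goes in short steps, Python scripts to look and compute and a shell command to move; the robot and the scene stay as the last step left them, time stands still between calls to the robot, and variables do not carry over. Pictures are saved under pics/ and viewed, and the job is handed in when it is done.

```bash
mkdir -p pics; ls; python3 - <<'E'
from station import env
import cv2
for n in ["scene","top"]:
    im=env.read_camera(n); cv2.imwrite(f"pics/{n}0.png",im[:,:,::-1])
    for t in ["crate","crate_key_grip"]:
        print(n,t,[(d["conf"],d["location"]) for d in env.mark_of(n,t)])
s=env.sense(); print(s["time_s"],s["tool_pos"],s["tool_rot"],s["opening"],s["force"])
E
```

```text
pics
scene crate [(0.56, [0.5933, 0.1756, -0.001])]
scene crate_key_grip [(0.95, [0.5187, 0.166, 0.1299])]
top crate [(0.71, [0.5959, 0.1738, 0.0])]
top crate_key_grip [(0.67, [0.5226, 0.165, 0.1254])]
0.3 [0.27611993 0.56046808 0.23844834] [3.14156687e+00 6.04633692e-04 1.11309505e+00] 0.08823867505683874 [-0.0432733  -0.44699463 -0.08397151]
```

View pics/scene0.png

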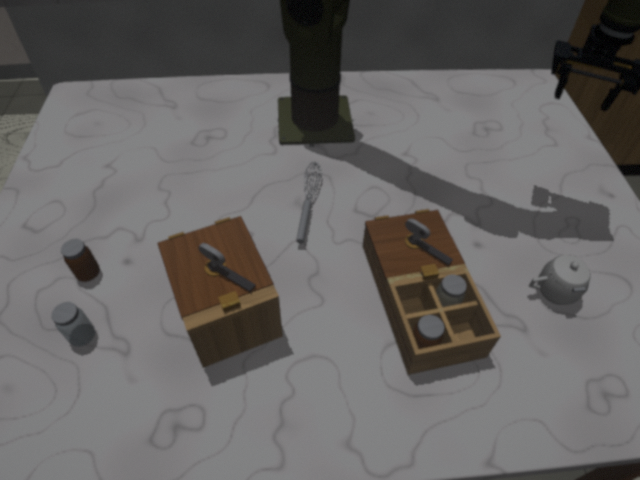

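View pics/top0.png

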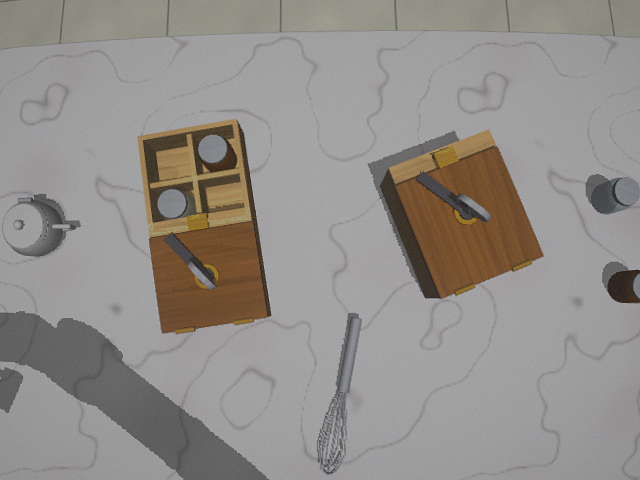

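The low crate is at the left of the top view (lid about 150–270, 220–332; key about 205,277; keeper about 198,222), with its tongue pointing up-left to about (168,237). The tea box is at the right. I'll zoom in to measure the angles.

```bash
cat > h.py <<'E'
import numpy as np, cv2
from station import env
def ray(n,px,z):
    m=env.camera_model(n);K=np.array(m["intrinsics"]);D=np.array(m["distortion"]);T=np.array(m["camera_from_world"])
    u=cv2.undistortPoints(np.array(px,float).reshape(-1,1,2),K,D).reshape(-1,2)
    d=np.c_[u,np.ones(len(u))]@T[:3,:3]; c=-T[:3,:3].T@T[:3,3]
    return c+d*((z-c[2])/d[:,2])[:,None]
def proj(n,P):
    m=env.camera_model(n);T=np.array(m["camera_from_world"])
    return cv2.projectPoints(np.array(P,float).reshape(-1,3),cv2.Rodrigues(T[:3,:3])[0],T[:3,3],np.array(m["intrinsics"]),np.array(m["distortion"]))[0].reshape(-1,2)
def crop(im,x,y,w,h,s,name):
    c=cv2.resize(im[y:y+h,x:x+w],None,fx=s,fy=s,interpolation=cv2.INTER_CUBIC); cv2.imwrite(name,c[:,:,::-1])
E
python3 - <<'E'
from h import *
im=cv2.imread("pics/top0.png")[:,:,::-1]
crop(im,130,110,150,230,2.6,"pics/c1.png")
im=cv2.imread("pics/scene0.png")[:,:,::-1]
crop(im,350,200,160,180,3.3,"pics/c2.png")
E
```

```text
(no output)
```

View pics/c1.png

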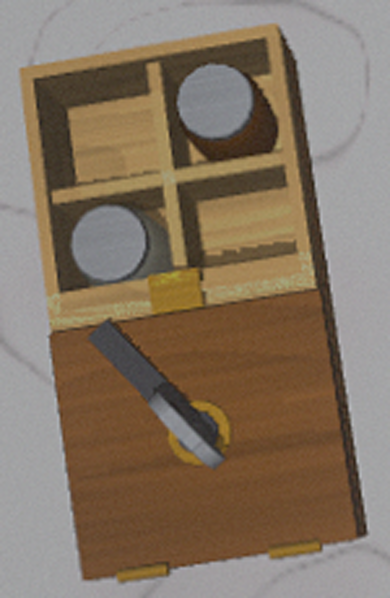

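View pics/c2.png

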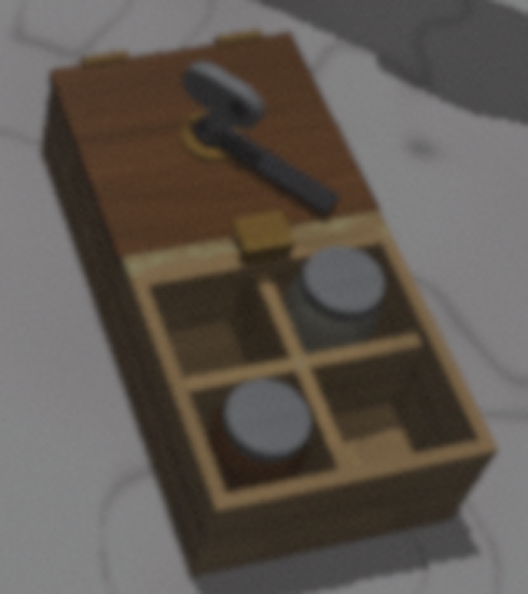

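```bash
cat > fit.py <<'E'
from h import *
from scipy.optimize import least_squares
L=np.array([[.155,.08],[.155,-.08],[-.155,.08],[-.155,-.08]])
t=np.array([[22,70],[278,25],[85,578],[357,538]])/2.6+[130,110]
s=np.array([[492,447],[218,508],[290,35],[52,72]])/3.3+[350,200]
def P(p): 
    c,sn=np.cos(p[2]),np.sin(p[2]); return np.c_[L@np.array([[c,sn],[-sn,c]])+p[:2],np.full(4,.086)]
for sel in ("t","s","ts"):
    f=lambda p:np.r_[(proj("top",P(p))-t).ravel()*("t" in sel),(proj("scene",P(p))-s).ravel()*("s" in sel)]
    r=least_squares(f,[.594,.174,.12]); p=r.x
    print(sel,p,np.abs(r.fun).max(), "key",p[:2]-.075*np.array([np.cos(p[2]),np.sin(p[2])]))
def ang(n,a,b,z=.094):
    w=ray(n,[a,b],z); d=w[1]-w[0]; return np.arctan2(d[1],d[0]),w[1]
o=np.array([130,110]); 
print("tongue top",ang("top",o+np.array([155,392])/2.6,o+np.array([100,326])/2.6))
o=np.array([350,200])
print("tongue scene",ang("scene",o+np.array([245,152])/3.3,o+np.array([326,202])/3.3))
E
python3 fit.py
```

```text
t [0.60073135 0.17573063 0.1440838 ] 1.0475878379456844 key [0.52650851 0.1649617 ]
s [0.60167994 0.17659963 0.14376542] 1.692349707850326 key [0.52745368 0.16585432]
ts [0.60109528 0.17611346 0.14419176] 1.6484002834087619 key [0.5268736  0.16533651]
tongue top (np.float64(0.7019024355637193), array([0.58386804, 0.2227443 , 0.094     ]))
tongue scene (np.float64(0.7875682546821866), array([0.58085467, 0.22135711, 0.094     ]))
```

```bash
cat > keyfit.py <<'E'
from h import *
from scipy.optimize import minimize
def boxp(x0,x1,w,z0,z1): return [(x,y,z) for x in(x0,x1) for y in(-w/2,w/2) for z in(z0,z1)]
th=np.linspace(0,2*np.pi,16,endpoint=False)
bow=[(s*.012+.014*np.cos(a),y,.126+.014*np.sin(a)) for s in(-1,1) for a in th for y in(-.0045,.0045)]
sh=[(.005*np.cos(a),.005*np.sin(a),z) for a in th for z in(.088,.115)]
parts=[np.array(bow),np.array(sh),np.array(boxp(0,.085,.016,.089,.095))]
def render(n,p,S=4):
    m=np.zeros((480*S//1,640*S//1),np.uint8); c,s=np.cos(p[2]),np.sin(p[2])
    for q in parts:
        w=np.c_[q[:,0]*c-q[:,1]*s+p[0],q[:,0]*s+q[:,1]*c+p[1],q[:,2]]
        h=cv2.convexHull(((proj(n,w)+.5)*S).astype(np.float32)); cv2.fillConvexPoly(m,np.round(h).astype(np.int32),1)
    return cv2.resize(m.astype(np.float32),(640,480),interpolation=cv2.INTER_AREA)
def fit(masks,p0):
    f=lambda p:sum(np.abs(render(n,p)-m).sum()/m.sum() for n,m in masks.items())
    best=None
    for da in(-.1,0,.1):
        r=minimize(f,[p0[0],p0[1],p0[2]+da],method="Nelder-Mead",options=dict(initial_simplex=np.array(p0)+[0,0,da]+np.array([[0,0,0],[.006,0,0],[0,.006,0],[0,0,.08]])))
        if best is None or r.fun<best.fun: best=r
    return best.x,best.fun
E
python3 - <<'E'
from keyfit import *
M={}
for n in("top","scene"):
    env.read_camera(n); r=env.trace(n,"crate_key")
    print(n,[(d["conf"],d["mask"].sum(),np.argwhere(d["mask"]).mean(0)) for d in r])
    M[n]=r[0]["mask"].astype(np.float32); np.save("pics/m_"+n,M[n])
for k in (M,{"top":M["top"]},{"scene":M["scene"]}): print(fit(k,[.524,.1655,.745]))
E
```

```text
top [(0.56, np.int64(779), array([260.88831836, 190.53786906]))]
scene [(0.56, np.int64(697), array([240.02725968, 424.28550933]))]
(array([0.52157172, 0.16469463, 0.78309159]), np.float64(0.24876350164413452))
(array([0.52225276, 0.16534847, 0.7823889 ]), np.float64(0.10526315867900848))Traceback (most recent call last):
  File "<stdin>", line 7, in <module>
  File "keyfit.py", line 18, in fit
    r=minimize(f,[p0[0],p0[1],p0[2]+da],method="Nelder-Mead",options=dict(initial_simplex=np.array(p0)+[0,0,da]+np.array([[0,0,0],[.006,0,0],[0,.006,0],[0,0,.08]])))
    res = _minimize_neldermead(fun, x0, args, callback, bounds=bounds,
                               **options)
    fsim[j] = func(sim[j])
              ~~~~^^^^^^^^
    fx = function(np.copy(x), *(wrapper_args + args))
  File "keyfit.py", line 15, in <lambda>
    f=lambda p:sum(np.abs(render(n,p)-m).sum()/m.sum() for n,m in masks.items())
               ~~~^^^^^^^^^^^^^^^^^^^^^^^^^^^^^^^^^^^^^^^^^^^^^^^^^^^^^^^^^^^^^^
  File "keyfit.py", line 15, in <genexpr>
    f=lambda p:sum(np.abs(render(n,p)-m).sum()/m.sum() for n,m in masks.items())
                          ~~~~~~^^^^^
  File "keyfit.py", line 12, in render
    h=cv2.convexHull(((proj(n,w)+.5)*S).astype(np.float32)); cv2.fillConvexPoly(m,np.round(h).astype(np.int32),1)
                       ~~~~^^^^^
  File "h.py", line 9, in proj
    m=env.camera_model(n);T=np.array(m["camera_from_world"])
ValueError: time passes only in moves, steps and waits
```

```bash
sed -i 's/^import numpy as np, cv2/import numpy as np, cv2, functools/; s/^def ray/_cm={n:env.camera_model(n) for n in("top","scene")}\ndef ray/; s/m=env.camera_model(n)/m=_cm[n]/' h.py
python3 -m inch '[8.8,2.5,-4,0,0.12, 8.8,5,-8,0,0.24, 8.8,7.5,-12,0,0.36, 8.8,10,-16,0,0.48, 8.8,12.5,-20,0,0.6, 8.8,15,-24,0,0.72, 8.8,17.5,-28,0,0.84, 8.8,20,-32,0,0.96, 8.8,22.5,-36,0,1.08, 8.8,24.7,-39.5,0,1.2, 8.8,24.7,-39.5,0,1.24, 8.8,24.7,-39.5,0,1.24]' 20
python3 - <<'E'
from h import *
s=env.sense(); print(s["time_s"],s["tool_pos"],s["tool_rot"],s["qpos"],s["force"])
E
```

```text
time_s: 1.7
tool_pos: [0.524, 0.164, 0.2385]
tool_rot: [-3.142, -0.0, 2.349]
force: [-0.1, 0.2, 0.0]
opening: 0.0879
1.7 [0.52396168 0.16402996 0.23853627] [-3.14155314e+00 -2.70844907e-04  2.34924911e+00] [-0.02363634  0.64254017 -0.60858653  1.78420178  0.46733746  0.86317423
  1.49976164] [-0.14389634  0.20148446  0.02938185]
```

```bash

python3 -m inch '[5,0,0.1,-3,0, 4,0,0.1,-6,0, 4,0,0.1,-9,0, 4,0,0.1,-11,0, 4,0,0.1,-12.9,0, 4,0,0.1,-12.9,0]' 15
python3 - <<'E'
from h import *
im=env.read_camera("scene"); crop(im,350,120,180,180,3.3,"pics/g1.png")
im=env.read_camera("top"); crop(im,110,170,180,180,3.3,"pics/g1t.png")
E
```

```text
time_s: 2.3
tool_pos: [0.5212, 0.1676, 0.108]
tool_rot: [-3.138, -0.002, 2.355]
force: [0.4, 0.6, 0.2]
opening: 0.0421
```

View pics/g1.png

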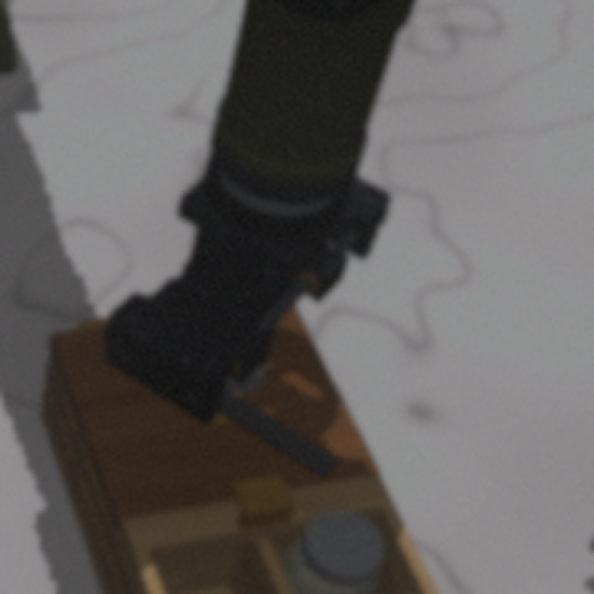

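View pics/g1t.png

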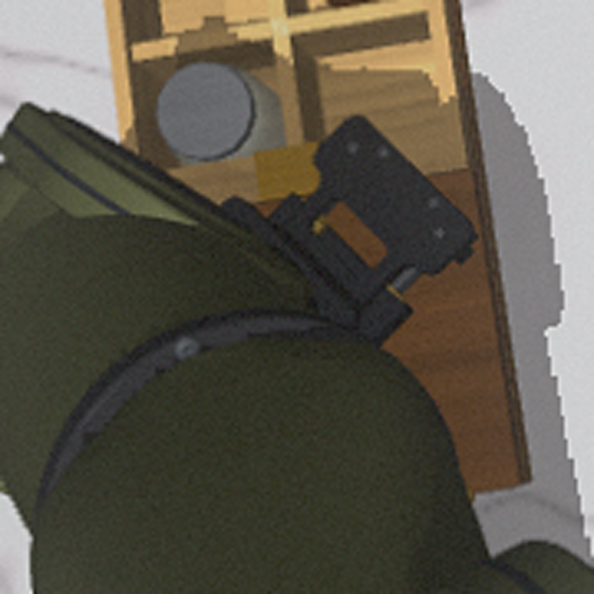

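The jaws straddle the bow with the tongue free: in the scene crop the tongue tip is at (335,465), and its root comes out from between the fingers at (240,395). I'll let the arm settle and close gently.

```bash
python3 -c "
from h import *
s=env.sense();print(s['tool_pos'],s['tool_rot'],s['force'],s['moment'])"
python3 -m inch '[3,0,-0.1,0,0, 2,0,-0.1,0,0, 1.5,0,-0.1,0,0, 1.2,0,-0.1,0,0, 1,0,-0.1,0,0, 1,0,-0.1,0,0]' 10
```

```text
[0.52286071 0.16801518 0.11017607] [ 3.14127812e+00 -5.27437664e-04  2.35442504e+00] [-9.43281456e-01 -2.47588784e-01 -2.59642733e-04] [ 0.09242137  0.03633881 -0.04388483]
time_s: 3.0
tool_pos: [0.5229, 0.1663, 0.1099]
tool_rot: [3.141, -0.001, 2.354]
force: [-1.4, 1.9, 1.2]
opening: 0.0098
```

```bash
python3 -m inch '[0.6,0,0,0,0, 0.3,0,0,0,0, 0.3,0,0,0,0]' 12
python3 -c "
from h import *
s=env.sense();print(s['tool_pos'],s['tool_rot'],s['force'],s['moment'],s['opening'])"
```

```text
time_s: 3.3
tool_pos: [0.5228, 0.1664, 0.1099]
tool_rot: [3.141, -0.001, 2.354]
force: [-3.3, 2.2, 3.6]
opening: 0.0093
[0.52284962 0.16637671 0.10992033] [ 3.14120156e+00 -8.76444793e-04  2.35368359e+00] [-3.2980976   2.2154672   3.62447671] [ 0.61754178  0.66291392 -0.08292126] 0.009299420224786966
```

```bash
python3 -m inch '[0.3,0,0,0,-0.02, 0.3,0,0,0,-0.06, 0.3,0,0,0,-0.12, 0.3,0,0,0,-0.18, 0.3,0,0,0,-0.24, 0.3,0,0,0,-0.3, 0.3,0,0,0,-0.3]'
python3 -c "
from h import *
s=env.sense();print(s['tool_pos'],s['tool_rot'],s['force'],s['moment'],s['opening'])
im=env.read_camera('scene'); crop(im,350,120,180,180,3.3,'pics/g2.png')"
```

```text
time_s: 4.0
tool_pos: [0.5231, 0.1659, 0.1099]
tool_rot: [3.142, 0.0, 2.052]
force: [-3.2, 2.5, 3.5]
opening: 0.0093
[0.52313865 0.16591862 0.10988287] [3.14151515e+00 1.19020853e-04 2.05183805e+00] [-3.16216552  2.49882821  3.52202298] [0.65577581 0.71953321 0.02387673] 0.009309930417754263
```

View pics/g2.png

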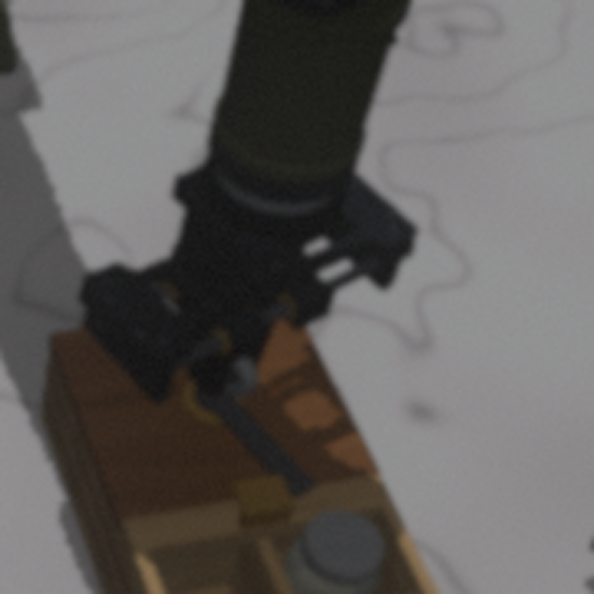

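The tongue now points at the left edge of the keeper (tip at about (300,485) in the crop), so it is turning with the bow and the forces are low. I'll continue.

```bash
python3 -m inch '[0.3,0,0,0,-0.04, 0.3,0,0,0,-0.1, 0.3,0,0,0,-0.16, 0.3,0,0,0,-0.22, 0.3,0,0,0,-0.28, 0.3,0,0,0,-0.34, 0.3,0,0,0,-0.4, 0.3,0,0,0,-0.45, 0.3,0,0,0,-0.45]'
python3 -c "
from h import *
s=env.sense();print(s['force'],s['moment'])"
python3 -m inch '[0.3,0,0,0,-0.04, 0.3,0,0,0,-0.1, 0.3,0,0,0,-0.16, 0.3,0,0,0,-0.22, 0.3,0,0,0,-0.28, 0.3,0,0,0,-0.34, 0.3,0,0,0,-0.39, 0.3,0,0,0,-0.42, 0.3,0,0,0,-0.43, 0.3,0,0,0,-0.43]'
python3 -c "
from h import *
s=env.sense();print(s['force'],s['moment'])
im=env.read_camera('scene'); crop(im,350,120,180,180,3.3,'pics/g3.png');im=env.read_camera('top'); crop(im,110,170,180,180,3.3,'pics/g3t.png')"
```

```text
time_s: 4.95
tool_pos: [0.5234, 0.1652, 0.1099]
tool_rot: [3.141, 0.001, 1.603]
force: [-2.5, 1.6, 5.5]
opening: 0.0091
[-2.48737974  1.56428266  5.52903482] [0.35284614 0.54357897 0.01780648]
time_s: 5.95
tool_pos: [0.5232, 0.1645, 0.1099]
tool_rot: [3.141, 0.002, 1.173]
force: [-2.7, 0.1, 5.3]
opening: 0.0091
[-2.74575833  0.09482384  5.34491659] [0.14884105 0.56183346 0.05668377]
```

View pics/g3.png

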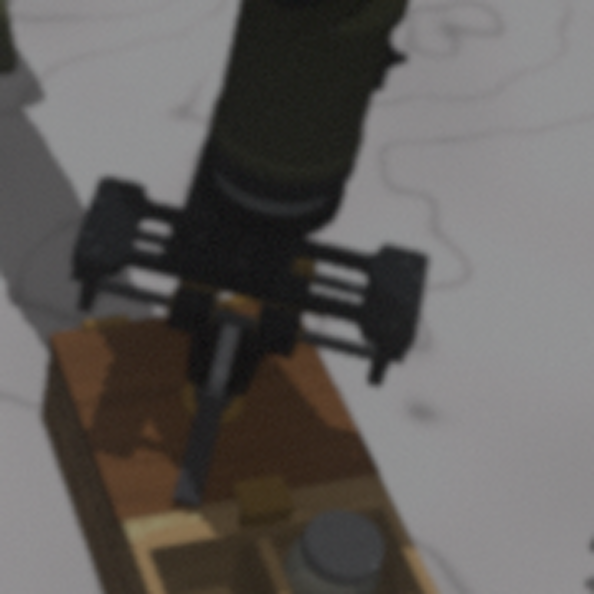

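View pics/g3t.png

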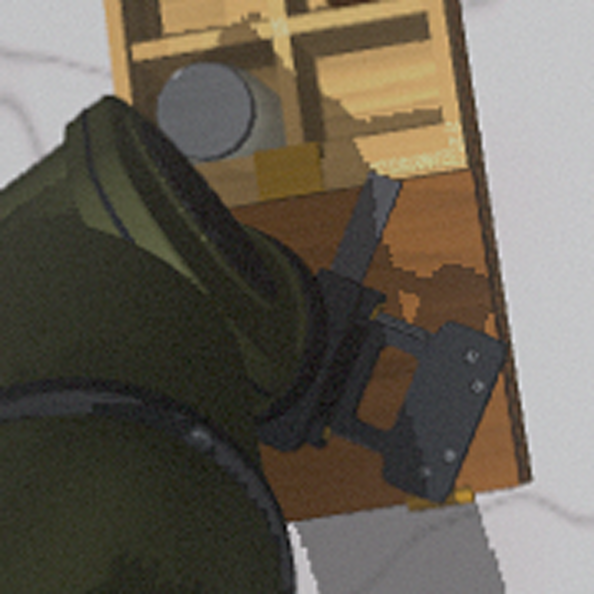

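```bash
python3 - <<'E'
from h import *
o=np.array([110,170]);q=np.array([350,120])
w=ray("top",[o+np.array([388,182])/3.3,o+np.array([348,272])/3.3],.095);print(w[0],np.arctan2(*(w[0]-w[1])[1::-1]))
w2=ray("scene",[q+np.array([188,495])/3.3,q+np.array([212,405])/3.3],.095);print(w2[0],np.arctan2(*(w2[0]-w2[1])[1::-1]))
k=np.array([.5233,.165]);
for x in(w[0],w2[0]): print("axis->tip",np.arctan2(*(x[:2]-k)[::-1]),np.linalg.norm(x[:2]-k))
for z in(.1,.105,.11,.115):
    a=ray("top",[np.array([176,290])/2.6+[130,110]],z)[0];b=ray("scene",[np.array([264,231])/3.3+[350,200]],z)[0]
    print(z,a,b,[np.arctan2(*(c[:2]-k)[::-1]) for c in(a,b)])
E
```

```text
[0.59777945 0.13188839 0.095     ] -0.42252075392678634
[0.59701098 0.13561116 0.095     ] -0.39366136640131727
axis->tip -0.4183323626261711 0.08150808454101412
axis->tip -0.37938833439353686 0.07935371166664698
0.1 [0.6034293  0.17649798 0.1       ] [0.60330442 0.17794347 0.1       ] [np.float64(0.14251993032322507), np.float64(0.1603946660205454)]
0.105 [0.60278806 0.17545997 0.105     ] [0.60677177 0.17616737 0.105     ] [np.float64(0.13083998000297306), np.float64(0.13299640875089144)]
0.11 [0.60214682 0.17442197 0.11      ] [0.61023913 0.17439126 0.11      ] [np.float64(0.11893316964350202), np.float64(0.10760391269113628)]
0.115 [0.60150558 0.17338396 0.115     ] [0.61370648 0.17261516 0.115     ] [np.float64(0.10679630069071495), np.float64(0.08403410435684304)]
```

The tongue is about −0.54 rad (31°) past the keeper. Now I'll ease it back.

```bash
python3 -m inch '[0.3,0,0,0,0.03, 0.3,0,0,0,0.08, 0.3,0,0,0,0.14, 0.3,0,0,0,0.2, 0.3,0,0,0,0.26, 0.3,0,0,0,0.32, 0.3,0,0,0,0.38, 0.3,0,0,0,0.44, 0.3,0,0,0,0.49, 0.3,0,0,0,0.52, 0.3,0,0,0,0.54, 0.3,0,0,0,0.54]'
python3 -c "
from h import *
s=env.sense();print(s['tool_rot'],s['force'],s['moment'])
im=env.read_camera('scene'); crop(im,350,120,180,180,3.3,'pics/g4.png');im=env.read_camera('top'); crop(im,110,170,180,180,3.3,'pics/g4t.png')"
```

```text
time_s: 7.25
tool_pos: [0.5233, 0.1654, 0.1098]
tool_rot: [-3.142, 0.0, 1.714]
force: [-2.8, 2.0, 5.9]
opening: 0.0092
[-3.14157016e+00  4.90809326e-05  1.71413335e+00] [-2.82300805  2.01155567  5.89483646] [ 0.44025051  0.60311076 -0.06026177]
```

View pics/g4.png

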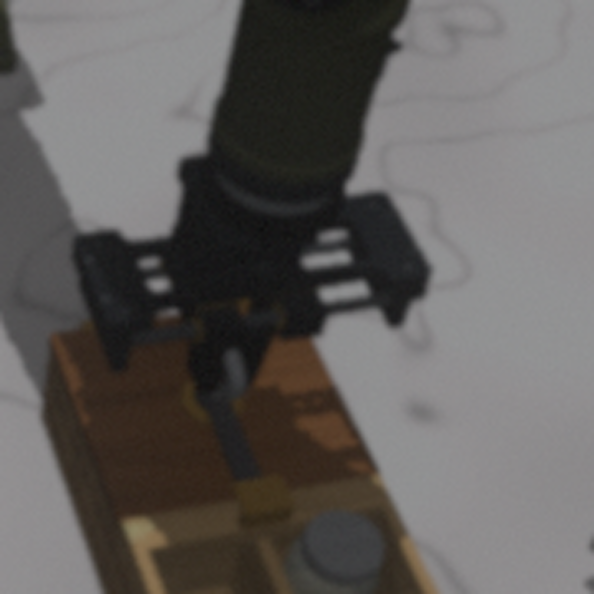

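View pics/g4t.png

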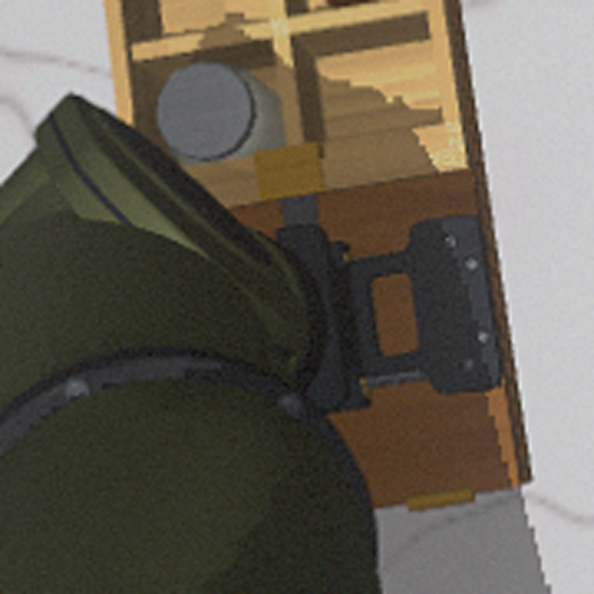

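```bash
python3 - <<'E'
from h import *
def ov(n,cr,name):
    im=cv2.imread(name)
    org=np.array(cr)
    for yaw,col in((.10,(255,0,0)),(.144,(0,255,0)),(.19,(0,0,255))):
        c,s=np.cos(yaw),np.sin(yaw); k=np.array([.5233,.1654])
        for y in(-.008,.008):
            P=[[k[0]+x*c-y*s,k[1]+x*s+y*c,.094] for x in(.035,.085)]
            a,b=((proj(n,P)-org+.5)*3.3*1).astype(int); cv2.line(im,tuple(map(int,a)),tuple(map(int,b)),col,1)
    return im
a=ov("scene",(350,120),"pics/g4.png")[340:540,130:380];b=ov("top",(110,170),"pics/g4t.png")[120:320,200:400]
cv2.imwrite("pics/ov.png",np.hstack([cv2.resize(a,(400,320)),cv2.resize(b,(320,320))]))
E
```

```text
(no output)
```

View pics/ov.png

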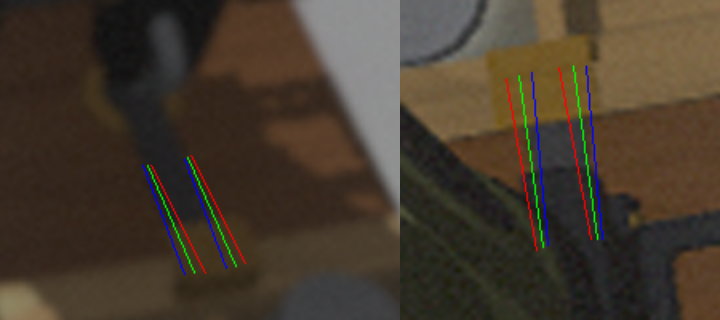

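The green model (key at 0) matches the tongue in both views and points at the middle of the keeper, allowing for parallax. Releasing and retreating for a clear look.

```bash
python3 -m inch '[1,0,0,0,0, 1.5,0,0,0,0, 2.5,0,0,0,0, 4,0,0,0,0, 4,0,0,2,0, 4,0,0,5,0, 4,0,0,9,0, 4,0,0,13,0, 4,-4,3,13,0, 4,-8,6,13,0, 4,-10,10,13,0, 4,-10,14,13,0]'
python3 -m inch '[4,-2,4,0,0, 4,-4,8,0,0, 4,-6,12,0,0, 4,-8,16,0,0, 4,-10,20,0,0, 4,-10,20,0,0]'
python3 - <<'E'
from keyfit import *
M={}
for n in("top","scene"):
    im=env.read_camera(n); cv2.imwrite(f"pics/{n}5.png",im[:,:,::-1]); r=env.trace(n,"crate_key")
    print(n,[(d["conf"],d["mask"].sum(),np.argwhere(d["mask"]).mean(0)) for d in r])
crop(cv2.imread("pics/top5.png")[:,:,::-1],130,110,150,230,2.6,"pics/c5.png")
crop(cv2.imread("pics/scene5.png")[:,:,::-1],350,200,160,180,3.3,"pics/c5s.png")
E
```

```text
time_s: 8.55
tool_pos: [0.4202, 0.3061, 0.2401]
tool_rot: [-3.14, 0.002, 1.715]
force: [0.9, 0.6, -0.2]
opening: 0.0396
time_s: 9.15
tool_pos: [0.3174, 0.5124, 0.2399]
tool_rot: [-3.139, -0.007, 1.723]
force: [1.0, -0.4, 0.1]
opening: 0.0399
top [(0.97, np.int64(754), array([262.10079576, 202.61140584]))]
scene [(0.89, np.int64(486), array([240.35185185, 418.32716049]))]
```

View pics/c5.png

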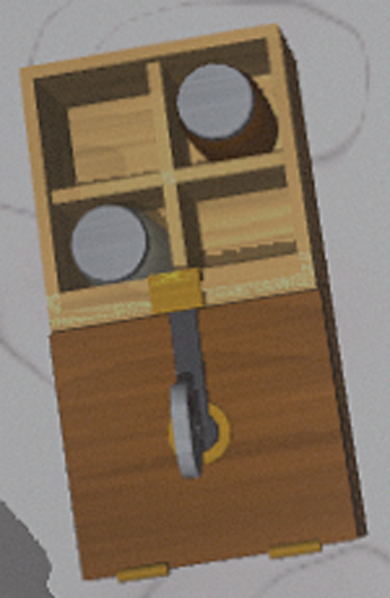

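View pics/c5s.png

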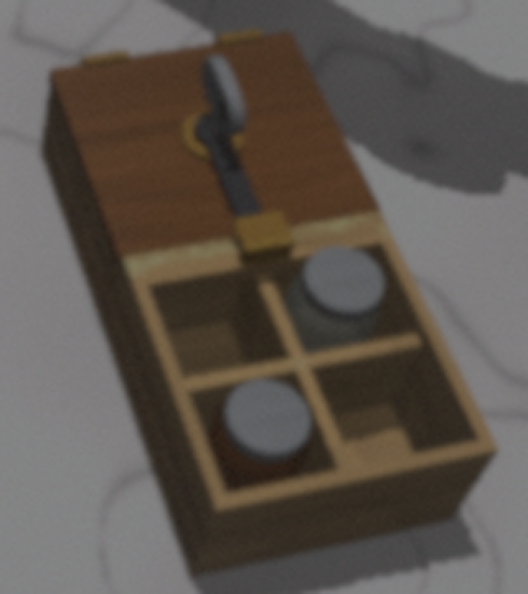

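```bash
python3 - <<'E'
from keyfit import *
M={}
W={}
for n in("top","scene"):
    env.read_camera(n); M[n]=env.trace(n,"crate_key")[0]["mask"].astype(np.float32)
# ignore keeper area
k={"top":(np.array([147,268,203,313])/2.6,(130,110)),"scene":(np.array([235,208,295,255])/3.3,(350,200))}
for n in M:
    w=np.ones((480,640),np.float32); b,o=k[n]; x0,y0,x1,y1=np.round(b+[o[0],o[1],o[0],o[1]]).astype(int); w[y0-1:y1+2,x0-1:x1+2]=0; W[n]=w
def go(ns,p0=(.5235,.1655,.144)):
    f=lambda p:sum((np.abs(render(n,p)-M[n])*W[n]).sum()/M[n].sum() for n in ns)
    rs=[minimize(f,np.array(p0)+[0,0,d],method="Nelder-Mead",options=dict(initial_simplex=np.array(p0)+[0,0,d]+np.array([[0,0,0],[.004,0,0],[0,.004,0],[0,0,.06]]))) for d in(-.05,0,.05)]
    r=min(rs,key=lambda r:r.fun); return r.x,r.fun
print("top",go(["top"]));print("scene",go(["scene"]))
# lines
T=lambda x,y:np.array([x,y])/2.6+[130,110]
a=ray("top",[T(209,400),T(203,318)],.095);d=a[1]-a[0];print("right edge",np.arctan2(d[1],d[0]))
r=ray("top",[T(200,434)],.088)[0];t=ray("top",[T(187,314)],.095)[0];d=t-r;print("ring",r,"ring->tongue",np.arctan2(d[1],d[0]))
for n in("top","scene"): print(n,[(q["conf"],q["location"]) for q in env.mark_of(n,"crate_key_grip")],[(q["conf"],q["location"]) for q in env.mark_of(n,"crate")])
E
```

```text
top (array([0.52109009, 0.16514466, 0.14193426]), np.float64(0.1632423996925354))
scene (array([0.51983787, 0.16516992, 0.15261147]), np.float64(0.12282906472682953))
right edge 0.07557221083565528
ring [0.52060253 0.16455006 0.088     ] ring->tongue 0.09229791745498254
top [(0.67, [0.5238, 0.1599, 0.1276])] [(0.56, [0.5957, 0.1728, -0.0009]), (0.47, [0.5232, 0.16, 0.125])]
scene [(0.66, [0.5185, 0.1685, 0.1272])] [(0.96, [0.5938, 0.1721, -0.0015])]
```

```bash
python3 - <<'E'
from h import *
def z(n,x,y,w,h,s,lines):
    im=cv2.imread(f"pics/{n}5.png")[y:y+h,x:x+w]; im=cv2.resize(im,None,fx=s,fy=s,interpolation=cv2.INTER_CUBIC)
    im=np.clip(im*1.5,0,255).astype(np.uint8)
    if lines:
        for yaw,col in((.094,(255,0,0)),(.144,(0,255,0)),(.194,(0,0,255))):
            c,sn=np.cos(yaw),np.sin(yaw);k=np.array([.522,.165])
            for yy in(-.008,.008):
                P=[[k[0]+q*c-yy*sn,k[1]+q*sn+yy*c,.094] for q in(0,.085)]
                a,b=(proj(n,P)-[x,y]+.5)*s; cv2.line(im,tuple(map(int,a)),tuple(map(int,b)),col,1)
    return im
a=[z("top",175,210,50,85,7,l) for l in(0,1)]
cv2.imwrite("pics/z5.png",np.hstack(a))
a=[z("scene",400,210,50,75,7,l) for l in(0,1)]
cv2.imwrite("pics/z5s.png",np.hstack(a))
E
```

```text
(no output)
```

View pics/z5.png

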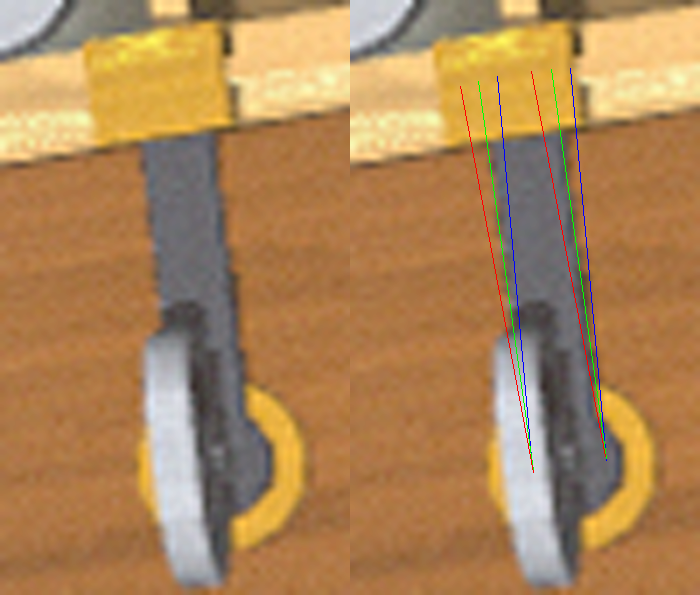

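View pics/z5s.png

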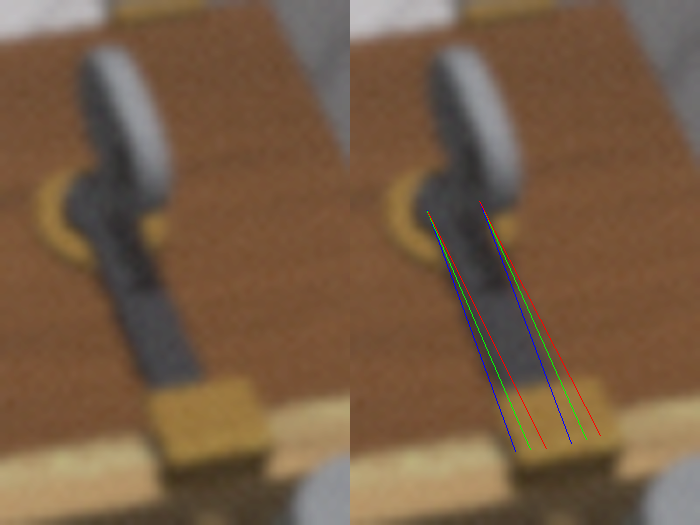

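```bash
cat > edge.py <<'E'
from h import *
def edge(g,guess,rows,hw=4):
    # guess: (x at row r0),(x at r1) linear ; returns robust subpixel line pts
    (r0,x0),(r1,x1)=guess; pts=[]
    for r in rows:
        x=x0+(x1-x0)*(r-r0)/(r1-r0); xs=np.arange(int(round(x))-hw,int(round(x))+hw+1)
        d=np.abs(g[r,xs+1]-g[r,xs-1])/2; d[d<d.max()*.4]=0
        i=d.argmax(); sl=slice(max(0,i-2),i+3); pts.append(((d[sl]*xs[sl]).sum()/d[sl].sum(),r))
    p=np.array(pts,float)
    for _ in range(5):
        c=np.polyfit(p[:,1],p[:,0],1); e=p[:,0]-np.polyval(c,p[:,1]); k=np.abs(e)<max(2*e.std(),.3)
        p=p[k]
    return p,c,e.std()
def wang(n,c,r0,r1,z):
    w=ray(n,[(np.polyval(c,r),r) for r in(r0,r1)],z); d=w[0]-w[1]
    return np.arctan2(d[1],d[0]),w
E
python3 - <<'E'
from edge import *
ims=[env.read_camera("top").astype(float) for _ in range(6)]
im=np.mean(ims,0); np.save("pics/avg.npy",im)
def L(n,gu,r0,r1,z,ch,hw=4):
    p,c,s=edge(im[:,:,ch] if ch<3 else im@[.7,0,-.7],gu,range(r0,r1),hw); a,w=wang("top",c,r0,r1-1,z); print(n,round(a,4),"std",round(s,2),len(p),w[0][:2].round(4),w[1][:2].round(4)); return w
T=lambda x,y:(110+y/2.6,130+x/2.6)
Z=lambda x,y:(210+y/7,175+x/7)
a=L("tongueL",(Z(145,140),Z(163,310)),232,253,.095,3,3)
b=L("tongueR",(Z(215,140),Z(243,400)),232,265,.095,3,3)
c=L("lidL",(T(50,332),T(85,578)),243,328,.086,0)
c2=L("crateL",(T(22,70),T(85,578)),142,328,.086,0)
d=L("lidR",(T(320,290),T(357,538)),226,312,.086,0)
E
```

```text
tongueL 0.1322 std 0.14 20 [0.5882 0.1821] [0.5579 0.1781]
tongueR 0.1407 std 0.18 30 [0.588  0.1657] [0.5397 0.1588]
lidL 0.1472 std 0.2 79 [0.5735 0.2563] [0.4454 0.2373]
crateL 0.0943 std 1.28 166 [0.7327 0.2673] [0.4454 0.2401]
lidR 0.1425 std 0.17 81 [0.5968 0.0879] [0.4686 0.0695]
```

```bash
python3 -c "
from h import *
a=cv2.imread('pics/top0.png').astype(float);b=np.load('pics/avg.npy')[:,:,::-1]
print('tea box diff',np.abs(a-b)[120:300,380:550].mean(),np.abs(a-b)[350:450,500:620].mean())
s=env.sense();print(s['time_s'],s['force'])
print(env.finish_job())"
```

```text
tea box diff 2.439616920842411 2.475796296296296
10.05 [ 0.59196499 -0.16668924 -0.49062065]
the job is handed in; nothing more can be done
None
```

The low crate is locked: its tongue now points under the middle of the keeper. I handed the job in at about 10 s, with the gripper well clear.

I gripped the crate key's bow at 12 N and turned it clockwise from about 0.64 rad to about −0.54 rad, roughly 31° past the keeper. Then I eased it back anticlockwise, let go and moved away.

**Final angle:** edge fits on averaged top pictures put the tongue at 0.13–0.14 rad and the crate's long edges at 0.143–0.147 rad. The key is therefore within about 0.01 rad of zero. The tongue sits about 1.4 mm from the lid's centre line.

**Forces:** the wrist force stayed under about 7 N at every reading.

**Tea box:** I never touched it. The change in its part of the picture is the same as the background noise.

**Checks that disagreed:**
- My first hand-picked line readings gave the tongue's direction as 0.08–0.09 rad. I set these aside because the finer edge fits and the mask fits (0.142 and 0.153 rad) agreed with each other.
- One long edge fit, along the whole left side of the crate, was poor and I didn't use it.

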